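# Fit the sensor head that matches the port

### The arm

A 7-joint arm with a two-finger parallel gripper is mounted at the origin on the work surface. World frame = base frame: x ahead of the robot, y to its left, z up, the work surface at z = 0. Lengths are in m, angles in rad, forces in N, time in s.
With the tool pointing down it reaches from about 0.4 to 0.875 m from the base axis. Payload 19.3 kg.
Tool frame: the origin (TCP) lies on the centre line of the jaws, within the pads' length; the fingertips stand 14 mm ahead of it and the grasp point (between the pads) lies 5 mm behind it; x points along the fingers, y is the direction in which the jaws open and shut, and the axes are right-handed (so a half turn about x gives the same grasp; the last joint's range is limited). The gripper opens to 85 mm and grips with 20 to 120 N. Pads are 22 mm wide; open, the fingers measure 114 mm over their backs; the gripper's body (76 mm by 85 mm) begins 54 mm behind the grasp point. The pads swing forward as they close: fully open they stand 13 mm farther back than shut.
Start: joints at [-1.202, 0.521, -0.036, 1.599, 0.021, 1.021, -0.113], TCP at [0.266, 0.566, 0.219] pointing down, gripper open.
Joint ranges: [-2.91, 2.91], [-0.3, 2.13], [-1.5, 1.42], [0.17, 2.43], [-1.26, 4.41], [0.16, 1.93], [-2.52, 2.52]. Speed limits (rad/s): [1.89, 1.89, 2.39, 2.39, 3.01, 3.01, 3.01].

### API

Orientations are given as [roll, pitch, yaw] about the fixed x, y, z axes, in that order (R = Rz(yaw) Ry(pitch) Rx(roll)).
In Python, from workcell import monitor, optics, bot gives the robot as it stands.
- The arm moves only by the tool arm_command, never from a script. Its arguments are lists of equal length, an entry for each row: "delta_pos": the shift along the tool's x, y, z as a fraction of full scale, a list of three; "rotation": the turn, a rotation vector about the tool's x, y, z as a fraction of full scale, a list of three. In form: {"delta_pos": [[dx, dy, dz], ...], "rotation": [[wx, wy, wz], ...]}. A call has 1 to 10 rows; each row shifts and turns the pose as measured when the row begins, along the tool's axes as they then stand; what a row does not reach is not made up. Full scale, the value 1, is 30 mm for a shift and 6 degrees for a turn. A row lasts 1/10 s, in which the tool goes at most 50 mm and 8.59 degrees, less where a joint would pass 70% of its speed; a pose out of reach is approached as far as the arm can. A call with a number of a shift or a turn outside -1 to 1 is refused whole. A call with a gripper value outside its range is refused whole. "gripper" is the closure, from -1 (fully open) to 1 (shut), so that 0 is half open, set as the call begins (left out, the last holds). The fingers move at their own pace and stop on an object; "grip_force" is the grip in N (left out, the last holds). Time passes only in rows, so rows that do not move let the fingers close. It gives the time, the measured TCP pose, the force and the opening at its end, in the units of the state.
- monitor.observe(): the state, without advancing time (a new reading comes with each control period).
- optics.grab_frame(name): name is "scene" or "top" or "wrist"; returns the picture (400x640x3 uint8, red, green, blue); there is no depth.
- optics.camera_params(name): a dict with "fx", "fy", "cx", "cy" (pixels), "dist_coeffs" ([k1, k2, p1, p2, k3] as OpenCV has them; the pictures are not rectified), "origin" and "rotation" of the camera in the world. Camera axes: x right, y down, z forward; pixel columns grow to the right and rows downward; lengths in m; the calibration is good to about 2 mm. A picture is of the moment at which its call begins: read the wrist's pose just before it. camera_params takes no time and is no camera call; for the wrist camera it gives the pose at the moment of the call.
- bot.job_done(): hands the job in, once; it reports no verdict.
The state is a dict: "clock": time; "qpos": joint angles; "qd": joint speeds; "joint_efforts": joint torques, N m; "position": TCP position; "tool_rot": TCP orientation; "force": force on the tool from outside, world axes, zero at the start; "moment": the same for the moment, N m; "grip_width": finger opening in m.
Only numpy, scipy, OpenCV 4.12 (cv2) and the standard library are available. Lean on these libraries where they do the work, as an engineer would, in place of code of your own. Each camera call takes 0.05 s, during which the arm holds its last target. There are 200 camera calls.

### The job

Three similar gas sensor heads stand loose on the lab bench, and only one of them has the collar that screws onto the steel spigot on top of the black measuring box. Choose that head, set its collar down over the spigot with its block crosswise to the spigot's two lugs, turn it a quarter turn clockwise (seen from above) so that the block lies in line with the lugs and the head is locked, fully down on the box, and let go.

Things in the scene. Friction and masses are not known exactly. Their poses are not given: they have to be found in the camera images.
- head_a_grip (a point): Smallest gas sensor head, upright: grey block 40 x 24 x 48 mm tall on a black round collar, 40 mm across, 38 mm tall, hollow and open below, about 120 g. Bore 32 mm; at its lower edge tabs 14 mm wide, 6 mm tall stand inward at +x and -x, 24 mm apart. Point: middle of the block, 62 mm above the collar's underside, 24 mm above its top; x along the block's 40 mm side, y its 24 mm side, z up
- head_b_grip (a point): Middle-sized gas sensor head, upright: grey block 40 x 24 x 48 mm tall on a black round collar, 62 mm across, 38 mm tall, hollow and open below, about 120 g. Bore 54 mm; at its lower edge tabs 14 mm wide, 6 mm tall stand inward at +x and -x, 32 mm apart. Point: middle of the block, 62 mm above the collar's underside, 24 mm above its top; x along the block's 40 mm side, y its 24 mm side, z up
- head_c_grip (a point): Largest gas sensor head, upright: grey block 40 x 24 x 48 mm tall on a black round collar, 78 mm across, 38 mm tall, hollow and open below, about 120 g. Bore 70 mm; at its lower edge tabs 14 mm wide, 6 mm tall stand inward at +x and -x, 52 mm apart. Point: middle of the block, 62 mm above the collar's underside, 24 mm above its top; x along the block's 40 mm side, y its 24 mm side, z up
- port (a point): Foot of the steel spigot on the fixed black box (150 x 210 mm, 50 mm tall; x along its 150 mm side, z up), 50 mm above the bench. An 18 mm post, tapered from 16 mm up to its nose at 28 mm. Lugs at +x and -x: 39 mm over both, 12 mm wide, 10 to 16 mm above the box. A collar drops home with head x 55 to 105 degrees anticlockwise of port x, either end round, then turns freely clockwise; stop 7 degrees past the lugs
Things that resemble listed ones, but are neither listed nor needed, are in the scene too. What is shaped like the part that bears head_b_grip but pink is not meant.

How it is judged:
On the way:
1. the fitting head's collar is down over the spigot, its block still crosswise to the lugs (more than 35 degrees off their line) (horizontal distance between head_b_grip and port below 0.01 m and z of head_b_grip in the frame of port below 0.0655 m and angle between head_b_grip's own z axis and vertical below 0.17 rad and angle between the x axis of head_b_grip and the x axis of port, either way round above 0.61 rad), for 0.05 s.
At the end, for the whole second after the job is handed in: The head with the 62 mm collar stands on the spigot, within 10 mm of its axis and 10 degrees of upright, its collar down on the box within 3.5 mm, turned so that its block is within about 20 degrees of the line of the lugs (horizontal distance between head_b_grip and port below 0.01 m and z of head_b_grip in the frame of port between 0.058 and 0.0655 m and angle between head_b_grip's own z axis and vertical below 0.17 rad and angle between the x axis of head_b_grip and the x axis of port, either way round below 0.38 rad); the robot touches nothing.
It also fails if it takes over 42 s, if anything falls off the work surface, if the arm or the gripper's body presses on something with over 40 N, if the wrist force passes 120 N, or if a joint passes its speed limit or range.

## Working session

There is one attempt and no reset: what is moved stays moved. The work goes in short steps, Python scripts to look and compute and a tool call to move; the robot and the scene stay as the last step left them, time stands still between calls to the robot, and variables do not carry over. Pictures are saved under pics/ and viewed, about 8 in all and at most 12, crops included, and the job is handed in when it is done.

Besides the shell and the picture viewer there is one more tool, called after ">>>" as name(argument=value, ...), one argument or row to a line, values as JSON. arm_command: Moves the arm, as the interface text tells. Its arguments: {"type":"object","properties":{"delta_pos":{"type":"array","items":{"type":"array","items":{"type":"number"}}},"rotation":{"type":"array","items":{"type":"array","items":{"type":"number"}}},"gripper":{"type":"number"},"grip_force":{"type":"number"}},"required":["delta_pos","rotation"]}

```bash
mkdir -p pics; python3 - <<'E'
from workcell import monitor, optics, bot
import cv2,pickle
d={}
for n in("top","scene"):
    im=optics.grab_frame(n);d[n]=(im,optics.camera_params(n))
    cv2.imwrite(f"pics/{n}0.png",im[:,:,::-1]);print(d[n][1])
pickle.dump(d,open("d0.pkl","wb"));print(monitor.observe())
E
```

```text
{'fx': 404.4491601313829, 'fy': 404.4491601313829, 'cx': 325.7335017079624, 'cy': 201.17747667594122, 'dist_coeffs': array([0.00701917, 0.        , 0.        , 0.        , 0.        ]), 'origin': array([ 0.38858026, -0.03250401,  0.80718206]), 'rotation': array([-3.03788091,  0.01403321, -1.54383853])}
{'fx': 471.2926236021998, 'fy': 471.2926236021998, 'cx': 322.2503672391619, 'cy': 197.3124695565302, 'dist_coeffs': array([0.00413036, 0.        , 0.        , 0.        , 0.        ]), 'origin': array([ 0.98134985, -0.46683489,  0.71927589]), 'rotation': array([-2.33385801,  0.01851999,  0.81388165])}
{'clock': 0.1, 'qpos': array([-1.2021957 ,  0.5219583 , -0.03632682,  1.59994965,  0.02118644,
        1.02111808, -0.1127906 ]), 'qd': array([ 0.00115558, -0.00140583,  0.00061891, -0.00041148, -0.00136664,
       -0.00308266,  0.00011959]), 'joint_efforts': array([ 3.96085568e-03, -9.28477693e+01,  1.98385611e+00, -3.70532191e+01,
        1.81341113e-02,  5.47249481e-03, -4.31059664e-05]), 'position': array([0.26542556, 0.56548239, 0.21838136]), 'tool_rot': array([-1.51068776,  1.56974739, -1.94949761]), 'force': array([-0.12325726,  0.12448934, -0.41890215]), 'moment': array([ 0.00533068, -0.02578709,  0.07678979]), 'grip_width': 0.08565544463585918}
```

View pics/top0.png

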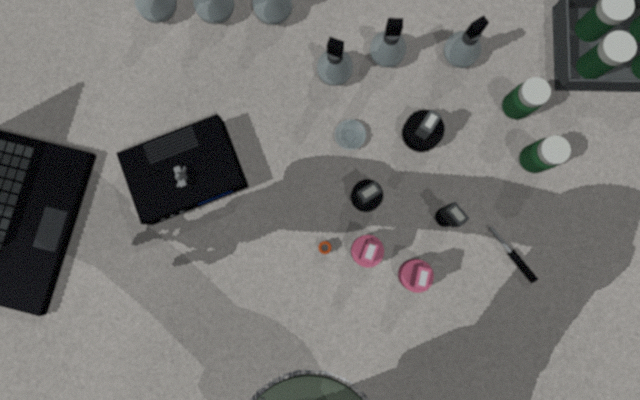

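View pics/scene0.png

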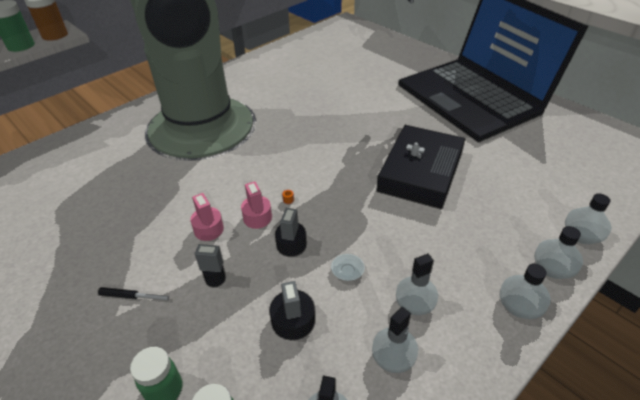

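The frames show three black-collared heads. In the top view they are small at (452,215), middle at (367,195) and large at (423,131). Pink look-alikes are at (367,250) and (417,275), and the spigot is on the black box at (181,176). The middle one should be head_b, so I'm checking its size and looking at an enlarged crop.

```bash
cat > h.py <<'E'
import numpy as np,cv2
from scipy.spatial.transform import Rotation as R
def K(p): return np.array([[p['fx'],0,p['cx']],[0,p['fy'],p['cy']],[0,0,1.]])
def rot(p):
    r=np.asarray(p['rotation']); return r if r.shape==(3,3) else R.from_euler('xyz',r).as_matrix()
def ray(p,uv):
    q=cv2.undistortPoints(np.array(uv,float).reshape(-1,1,2),K(p),p['dist_coeffs']).reshape(-1,2)
    return np.c_[q,np.ones(len(q))]@rot(p).T
def onplane(p,uv,z):
    d=ray(p,uv);o=np.asarray(p['origin']);return o+d*((z-o[2])/d[:,2])[:,None]
def proj(p,X):
    M=rot(p);return cv2.projectPoints(np.array(X,float).reshape(-1,1,3),cv2.Rodrigues(M.T)[0],-M.T@p['origin'],K(p),p['dist_coeffs'])[0].reshape(-1,2)
E
python3 - <<'E'
from h import *;import pickle
d=pickle.load(open("d0.pkl","rb"));im,p=d['top']
g=im.max(2)
for n,(u,v) in dict(b=(367,195),a=(450,215),c=(423,131)).items():
    m=np.zeros_like(g);s=26;m[v-s:v+s,u-s:u+s]=(g[v-s:v+s,u-s:u+s]<45)*255
    c=max(cv2.findContours(m,0,2)[0],key=cv2.contourArea);(x,y),r=cv2.minEnclosingCircle(c)
    X=onplane(p,[(x,y),(x+r,y),(x-r,y)],.03);print(n,x,y,r,X[0],'diam mm',1e3*np.linalg.norm(X[1]-X[2]))
# box corners
for n,pp in(('top',p),('scene',d['scene'][1])): print(n,rot(pp)[:,2])
print('box corners',onplane(p,[(118,153),(219,116),(247,186),(145,223)],.05)[:,:2].round(3))
print('spigot',onplane(p,[(181,176),(179,168),(181,184)],.068)[:,:2].round(3))
A=cv2.resize(im[160:230,325:405],(480,420),interpolation=2)
B=cv2.resize(im[150:205,150:215],None,fx=5,fy=5,interpolation=2)
C=np.zeros((420,810,3),np.uint8);C[:,:480]=A;C[:275,482:807]=B
cv2.imwrite("pics/crop1.png",C[:,:800,::-1])
E
```

```text
b 366.1070251464844 195.2721710205078 15.943910598754883 [ 0.4826149  -0.09710435  0.03      ] diam mm 61.52468813392818
a 446.9571533203125 216.94000244140625 12.113590240478516 [ 0.4447389  -0.25233638  0.03      ] diam mm 46.14843907955125
c 423.0 131.0 21.095121383666992 [ 0.61223661 -0.20626219  0.03      ] diam mm 82.33465963154298
top [ 0.10311209  0.01674277 -0.99452882]
scene [-0.53417853  0.48697656 -0.69101891]
box corners [[0.55  0.381]
 [0.627 0.191]
 [0.492 0.13 ]
 [0.417 0.319]]
spigot [[0.505 0.25 ]
 [0.52  0.255]
 [0.49  0.249]]
```

View pics/crop1.png

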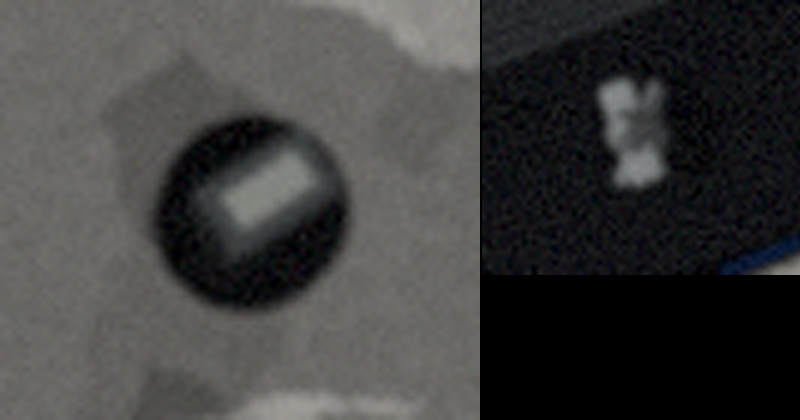

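The crop shows a plain black collar, about 62 mm across, with a grey block and its bright top at about (370,191). That makes it head_b. The spigot's lugs run roughly up and down in the image. Next I'm getting precise poses.

```bash
python3 - <<'E'
from h import *;import pickle
from workcell import monitor
d=pickle.load(open("d0.pkl","rb"))
ang=lambda v:np.degrees(np.arctan2(v[1],v[0]))%180
def blob(n,box,lo,hi):
    im,p=d[n];x0,y0,x1,y1=box;g=cv2.resize(im[y0:y1,x0:x1],None,fx=8,fy=8,interpolation=cv2.INTER_CUBIC).max(2)
    m=((g>=lo)&(g<=hi)).astype(np.uint8)
    c=max(cv2.findContours(m,0,2)[0],key=cv2.contourArea);return c,(lambda q:(np.array(q,float)+.5)/8-.5+[x0,y0])
for n,box in(('top',(352,180,384,208)),('scene',(278,200,302,232))):
    im,p=d[n];x0,y0,x1,y1=box
    g=im[y0:y1,x0:x1].max(2);print(n,'max',g.max())
    lo=130 if n=='top' else g.max()*.8
    c,f=blob(n,box,lo,256);X=onplane(p,f(c.reshape(-1,2)),.086)[:,:2].astype(np.float32)
    r=cv2.minAreaRect(X*1000);b=cv2.boxPoints(r);e=max(b[1]-b[0],b[2]-b[1],key=np.linalg.norm)
    print(n,'block rect',r,'long axis deg',ang(e))
c,f=blob('top',(165,158,198,194),75,256)
im,p=d['top']
X=onplane(p,f(c.reshape(-1,2)),.066)[:,:2].astype(np.float32)
r=cv2.minAreaRect(X*1000);b=cv2.boxPoints(r);e=max(b[1]-b[0],b[2]-b[1],key=np.linalg.norm);print('lugs',r,ang(e))
# box top outline
g=cv2.GaussianBlur(im,(3,3),0).max(2);m=np.zeros_like(g);m[105:235,108:258]=(g[105:235,108:258]<48)
m=cv2.morphologyEx(m,cv2.MORPH_OPEN,np.ones((5,5)));c=max(cv2.findContours(m,0,2)[0],key=cv2.contourArea)
X=onplane(p,c.reshape(-1,2),.05)[:,:2].astype(np.float32);r=cv2.minAreaRect(X*1000);b=cv2.boxPoints(r);print('box',r,b,ang(b[1]-b[0]),ang(b[2]-b[1]))
s=monitor.observe();M=R.from_euler('xyz',s['tool_rot']).as_matrix();print(M.round(3),'tool y ang',ang(M[:,1]))
E
```

```text
top max 137
top block rect ((483.3987731933594, -97.82362365722656), (8.470503807067871, 22.518890380859375), 34.60064697265625) long axis deg 124.600624
scene max 175
scene block rect ((469.1539306640625, -69.23387145996094), (22.24858856201172, 23.273555755615234), 45.53299331665039) long axis deg 135.53299
lugs ((505.5513916015625, 253.80035400390625), (41.172725677490234, 22.340869903564453), 7.125853061676025) 7.125817
box ((520.6256103515625, 255.3658447265625), (154.46145629882812, 211.01705932617188), 23.329748153686523) [[407.92548  321.66302 ]
 [491.49295  127.898506]
 [633.32574  189.06866 ]
 [549.7583   382.8332  ]] 113.32975 23.329744
[[-0.     0.425  0.905]
 [-0.001  0.905 -0.425]
 [-1.    -0.001  0.   ]] tool y ang 64.85804560836068
```

Head_b is at about (0.483,−0.098), with its block axis at about 124.6°. Its collar diameter is right and two measurements agree. Port x is about 23.3° and the spigot is near (0.505,0.252). I'll go by way of the port for a wrist view.

>>> arm_command(
  delta_pos=[
    [0,-0.46,0.88],
    [0,-0.46,0.88],
    [0,-0.46,0.88],
    [0,-0.46,0.88],
    [0,-0.46,0.88],
    [0,-0.46,0.88],
    [0,-0.46,0.88],
    [0,-0.46,0.88],
    [0,-0.46,0.88],
    [0,-0.46,0.88],
  ],
  rotation=[
    [0,0,0],
    [0,0,0],
    [0,0,0],
    [0,0,0],
    [0,0,0],
    [0,0,0],
    [0,0,0],
    [0,0,0],
    [0,0,0],
    [0,0,0],
  ],
  gripper=-1,
)

```text
clock: 1.1
position: [0.4481, 0.3218, 0.2152]
tool_rot: [-1.995, 1.564, -2.427]
force: [-0.3, -0.1, -0.2]
grip_width: 0.0855
```

```bash
python3 - <<'E'
from h import *;import pickle
from workcell import monitor,optics
p=optics.camera_params('wrist');im=optics.grab_frame('wrist');s=monitor.observe()
cv2.imwrite("pics/w1.png",im[:,:,::-1]);pickle.dump((im,p),open("w1.pkl","wb"))
print(p['origin'],rot(p).round(3),proj(p,[[.505,.252,.066]]),s['position'])
E
```

```text
[0.38279319 0.35251847 0.37134562] [[ 0.419  0.872  0.252]
 [ 0.908 -0.401 -0.122]
 [-0.005  0.28  -0.96 ]] [[288.3477215  259.62583856]] [0.4513897  0.31709281 0.21529426]
```

View pics/w1.png

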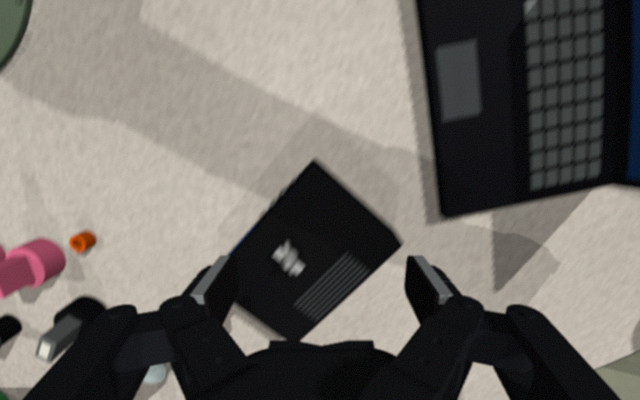

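The wrist view agrees: the spigot is at (288,258) and my estimate projects to (288,260). On to the head.

>>> arm_command(
  delta_pos=[
    [0,-0.87,0.49],
    [0,-0.87,0.49],
    [0,-0.87,0.49],
    [0,-0.87,0.49],
    [0,-0.87,0.49],
    [0,-0.87,0.49],
    [0,-0.87,0.49],
    [0,-0.87,0.49],
    [0,-0.87,0.49],
    [0,-0.87,0.49],
  ],
  rotation=[
    [0,0,0],
    [0,0,0],
    [0,0,0],
    [0,0,0],
    [0,0,0],
    [0,0,0],
    [0,0,0],
    [0,0,0],
    [0,0,0],
    [0,0,0],
  ],
)

```text
clock: 2.15
position: [0.4733, 0.0094, 0.2153]
tool_rot: [-1.903, 1.561, -2.336]
force: [0.3, 0.3, -0.5]
grip_width: 0.0856
```

>>> arm_command(
  delta_pos=[
    [0,0,0],
    [0,0,0],
    [0,0,0],
    [0,0,0],
    [0,0,0],
    [0,0,0],
    [0,0,0],
  ],
  rotation=[
    [0.9,0,0],
    [0.9,0,0],
    [0.9,0,0],
    [0.9,0,0],
    [0.9,0,0],
    [0,0,0],
    [0,0,0],
  ],
)

```text
clock: 2.85
position: [0.4723, 0.0048, 0.2145]
tool_rot: [-1.453, 1.558, -2.38]
force: [0.9, 0.3, 0.4]
grip_width: 0.0854
```

```bash
cat > to.py <<'E'
import sys
from h import *
from workcell import monitor
# required move in tool units to world target x y z, and tool y angle deg
def to(t,psi=None):
    s=monitor.observe();M=R.from_euler('xyz',s['tool_rot']).as_matrix()
    d=M.T@(np.array(t)-s['position'])/.03
    a=np.radians(psi) if psi is not None else np.arctan2(M[1,1],M[0,1])
    T=np.c_[[0,0,-1],[np.cos(a),np.sin(a),0],[np.sin(a),-np.cos(a),0]]
    w=R.from_matrix(M.T@T).as_rotvec(degrees=True)/6
    print('clk',round(s['clock'],2),'pos',s['position'].round(4),'psi',round(np.degrees(np.arctan2(M[1,1],M[0,1])),2),'F',s['force'].round(1),'w',round(s['grip_width'],4),'q7',round(s['qpos'][6],2),'\n units d',d.round(3),'rot',w.round(3))
if __name__=='__main__':
    a=list(map(float,sys.argv[1:]));to(a[:3],a[3] if len(a)>3 else None)
E
python3 to.py .483 -.098 .2 34.6
python3 - <<'E'
from h import *;import pickle
from workcell import monitor,optics
p=optics.camera_params('wrist');im=optics.grab_frame('wrist')
cv2.imwrite("pics/w2.png",im[:,:,::-1]);pickle.dump((im,p),open("w2.pkl","wb"))
print(proj(p,[[.483,-.098,.086]]))
E
```

```text
clk 2.85 pos [0.4723 0.0048 0.2145] psi 36.87 F [0.9 0.3 0.4] w 0.0854 q7 0.59 
 units d [ 0.509 -1.765  2.954] rot [0.379 0.016 0.117]
[[275.50007397 273.44338587]]
```

View pics/w2.png

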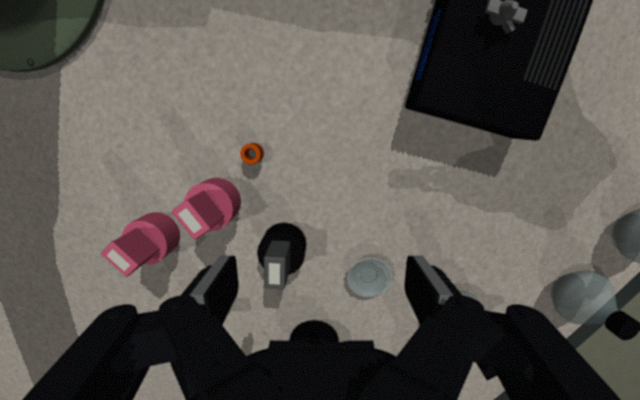

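Sharp view: the head_b block top is at (275,272), against a predicted (275.5,273.4). The spigot is at (507,12). I'm refining both from this still image.

```bash
python3 - <<'E'
from h import *;import pickle
im,p=pickle.load(open("w2.pkl","rb"))
def rect(box,lo,z):
    x0,y0,x1,y1=box;g=cv2.resize(im[y0:y1,x0:x1],None,fx=8,fy=8,interpolation=cv2.INTER_CUBIC).max(2)
    m=(g>lo).astype(np.uint8);c=max(cv2.findContours(m,0,2)[0],key=cv2.contourArea).reshape(-1,2)
    X=onplane(p,(c+.5)/8-.5+[x0,y0],z)[:,:2].astype(np.float32)*1000
    r=cv2.minAreaRect(X);b=cv2.boxPoints(r);e=max(b[1]-b[0],b[2]-b[1],key=np.linalg.norm)
    print(g.max(),[np.round(q,1) for q in r[:2]],'ang',np.degrees(np.arctan2(e[1],e[0]))%180)
for lo in(110,130,150): rect((262,255,290,290),lo,.086)
for lo in(70,90): rect((480,0,532,32),lo,.066)
E
python3 - <<'E'
E
python3 to.py .483 -.098 .14 34.6
```

```text
176 [array([481.6, -99.1]), array([13.4, 27.4])] ang 123.911316
176 [array([481.5, -99.1]), array([12.3, 26.3])] ang 123.46536
176 [array([481.6, -99. ]), array([11.1, 25. ])] ang 123.623825
105 [array([510.7, 259.1]), array([25.3, 13.1])] ang 7.4237323
105 [array([491.8, 249.7]), array([ 9.7, 10.7])] ang 111.06993
clk 2.9 pos [0.4723 0.0048 0.2145] psi 36.87 F [ 0.4  0.4 -0.8] w 0.0853 q7 0.59 
 units d [ 2.51  -1.739  2.952] rot [0.378 0.016 0.117]
```

>>> arm_command(
  delta_pos=[
    [0.4,-0.44,0.74],
    [0.4,-0.44,0.74],
    [0.4,-0.44,0.74],
    [0.4,-0.44,0.74],
    [0,0,0],
    [0,0,0],
  ],
  rotation=[
    [0.25,0,0.06],
    [0.25,0,0.06],
    [0,0,0],
    [0,0,0],
    [0,0,0],
    [0,0,0],
  ],
)

```text
clock: 3.5
position: [0.481, -0.1008, 0.1652]
tool_rot: [1.012, 1.568, 0.046]
force: [0.4, 0.3, 0.6]
grip_width: 0.0857
```

```bash
python3 to.py .482 -.0985 .062 33.8
```

```text
clk 3.5 pos [ 0.481  -0.1008  0.1652] psi 34.64 F [0.4 0.3 0.6] w 0.0857 q7 0.83 
 units d [ 3.44   0.063 -0.047] rot [ 0.14   0.014 -0.022]
```

>>> arm_command(
  delta_pos=[
    [0.6,0.06,-0.05],
    [0.7,0,0],
    [0.7,0,0],
    [0.7,0,0],
    [0.5,0,0],
    [0.1,0,0],
    [0,0,0],
  ],
  rotation=[
    [0.14,0,0],
    [0,0,0],
    [0,0,0],
    [0,0,0],
    [0,0,0],
    [0,0,0],
    [0,0,0],
  ],
)

```text
clock: 4.2
position: [0.4847, -0.092, 0.0658]
tool_rot: [1.324, 1.562, 0.357]
force: [-0.6, 0.1, 0.6]
grip_width: 0.0853
```

```bash
python3 to.py .482 -.0985 .062 33.8
```

```text
clk 4.2 pos [ 0.4847 -0.092   0.0658] psi 34.59 F [-0.6  0.1  0.6] w 0.0853 q7 0.87 
 units d [ 0.126 -0.199  0.127] rot [ 0.131  0.019 -0.078]
```

>>> arm_command(
  delta_pos=[
    [0.1,-0.2,0.12],
    [0,0,0],
    [0,0,0],
  ],
  rotation=[
    [0.13,0,-0.08],
    [0,0,0],
    [0,0,0],
  ],
)

```text
clock: 4.5
position: [0.4827, -0.0984, 0.0646]
tool_rot: [0.369, 1.567, -0.612]
force: [-0.5, 0.4, -0.5]
grip_width: 0.0853
```

```bash
python3 to.py .482 -.0985 .062 33.8
```

```text
clk 4.5 pos [ 0.4827 -0.0984  0.0646] psi 33.81 F [-0.5  0.4 -0.5] w 0.0853 q7 0.87 
 units d [ 0.086 -0.022 -0.011] rot [ 0.002  0.033 -0.013]
```

>>> arm_command(
  delta_pos=[
    [0,0,0],
    [0,0,0],
    [0,0,0],
    [0,0,0],
    [0,0,0],
    [0,0,0],
    [0,0,0],
    [0,0,0],
  ],
  rotation=[
    [0,0,0],
    [0,0,0],
    [0,0,0],
    [0,0,0],
    [0,0,0],
    [0,0,0],
    [0,0,0],
    [0,0,0],
  ],
  gripper=1,
  grip_force=50,
)

```text
clock: 5.3
position: [0.4833, -0.0985, 0.0658]
tool_rot: [0.56, 1.566, -0.421]
force: [-0.4, -0.2, 0.8]
grip_width: 0.0224
```

```bash
python3 to.py .4827 -.0984 .19 13.3
```

```text
clk 5.3 pos [ 0.4833 -0.0985  0.0658] psi 33.81 F [-0.4 -0.2  0.8] w 0.0224 q7 0.87 
 units d [-4.142e+00 -3.000e-03  4.000e-03] rot [ 3.418  0.037 -0.034]
```

>>> arm_command(
  delta_pos=[
    [-0.5,0,0],
    [-0.7,0,0],
    [-0.7,0,0],
    [-0.7,0,0],
    [-0.7,0,0],
    [-0.7,0,0],
    [-0.3,0,0],
    [0,0,0],
  ],
  rotation=[
    [0,0,0],
    [0,0,0],
    [0.6,0,0],
    [0.6,0,0],
    [0.6,0,0],
    [0.6,0,0],
    [0.6,0,0],
    [0,0,0],
  ],
)

```text
clock: 6.1
position: [0.4815, -0.0981, 0.1985]
tool_rot: [0.652, 1.569, -0.655]
force: [0.5, -0.7, -1.1]
grip_width: 0.0226
```

```bash
python3 to.py .500 .235 .185 13.3
python3 - <<'E'
from h import *;import pickle
from workcell import monitor,optics
p=optics.camera_params('wrist');im=optics.grab_frame('wrist')
cv2.imwrite("pics/w3.png",im[:,:,::-1]);pickle.dump((im,p),open("w3.pkl","wb"))
E
```

```text
clk 6.1 pos [ 0.4815 -0.0981  0.1985] psi 15.12 F [ 0.5 -0.7 -1.1] w 0.0226 q7 0.52 
 units d [  0.439   3.491 -10.558] rot [ 0.303  0.015 -0.012]
```

View pics/w3.png

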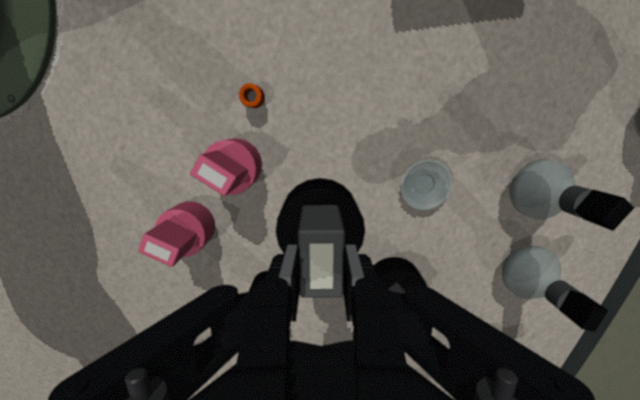

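The head is held, centred between the pads with its label at (321,267). I'll stop short of the port and take a sharp look at the spigot.

>>> arm_command(
  delta_pos=[
    [0,0.2,-0.6],
    [0,0.25,-0.9],
    [0,0.25,-0.9],
    [0,0.25,-0.9],
    [0,0.25,-0.9],
    [0,0.25,-0.9],
    [0,0.25,-0.9],
    [0,0.25,-0.9],
    [0,0.2,-0.7],
    [0,0,0],
  ],
  rotation=[
    [0.3,0,0],
    [0,0,0],
    [0,0,0],
    [0,0,0],
    [0,0,0],
    [0,0,0],
    [0,0,0],
    [0,0,0],
    [0,0,0],
    [0,0,0],
  ],
)

```text
clock: 7.15
position: [0.4849, 0.1469, 0.1883]
tool_rot: [-1.352, 1.56, -2.669]
force: [0.4, -0.3, -1.5]
grip_width: 0.0221
```

>>> arm_command(
  delta_pos=[
    [0,0,0],
    [0,0,0],
  ],
  rotation=[
    [0,0,0],
    [0,0,0],
  ],
)

```text
clock: 7.35
position: [0.4842, 0.1462, 0.1869]
tool_rot: [-1.333, 1.558, -2.647]
force: [-0.2, -0.5, -0.2]
grip_width: 0.0225
```

```bash
python3 to.py .505 .252 .185 13.3
python3 - <<'E'
from h import *;import pickle
from workcell import monitor,optics
p=optics.camera_params('wrist');s=monitor.observe();im=optics.grab_frame('wrist')
pickle.dump((im,p,s),open("w4.pkl","wb"))
u=proj(p,[[.505,.252,.05],[.505,.252,.078]]);print(u)
x,y=u[1].astype(int);x0=max(0,x-50);y0=max(0,y-40);
cv2.imwrite("pics/w4.png",cv2.resize(im,(640,400))[:,:,::-1])
c=im[y0:y0+75,x0:x0+100];print(x0,y0,c.shape);cv2.imwrite("pics/w4c.png",cv2.resize(c,None,fx=8,fy=8,interpolation=2)[:,:,::-1])
E
```

```text
clk 7.35 pos [0.4842 0.1462 0.1869] psi 14.72 F [-0.2 -0.5 -0.2] w 0.0225 q7 -0.0 
 units d [ 0.033  1.568 -3.237] rot [0.237 0.031 0.121]
[[372.13986952  96.7809985 ]
 [377.27325569  93.97474629]]
327 53 (75, 100, 3)
```

View pics/w4c.png

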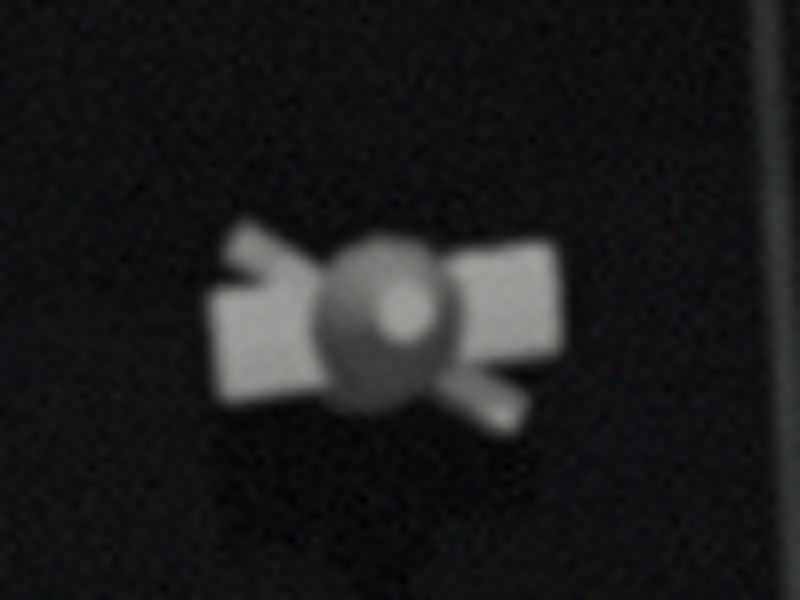

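The crop shows the spigot clearly: lugs left and right with mid-ends at crop (216,347) and (557,296), nose at (405,308), and two stop pins. I'm computing its pose and the offset of the held head.

```bash
python3 - <<'E'
from h import *;import pickle
im,p,s=pickle.load(open("w4.pkl","rb"))
px=lambda c:(np.array(c,float)+.5)/8-.5+[327,53]
X=onplane(p,px([(216,347),(557,296)]),.066);v=X[1]-X[0]
print('lug mid',X.mean(0).round(4),'len',np.linalg.norm(v),'ang',np.degrees(np.arctan2(v[1],v[0]))%180)
print('nose',onplane(p,px([(405,308)]),.078).round(4))
M=R.from_euler('xyz',s['tool_rot']).as_matrix();print('psi',np.degrees(np.arctan2(M[1,1],M[0,1])))
x0,y0,x1,y1=295,232,345,300
g=cv2.resize(im[y0:y1,x0:x1],None,fx=8,fy=8,interpolation=2).max(2);print(g.max())
c=max(cv2.findContours((g>.7*g.max()).astype(np.uint8),0,2)[0],key=cv2.contourArea).reshape(-1,2)
Y=onplane(p,(c+.5)/8-.5+[x0,y0],s['position'][2]+.0202);r=cv2.minAreaRect(Y[:,:2].astype(np.float32)*1000);b=cv2.boxPoints(r)
print('label',r,[np.degrees(np.arctan2(*(e[::-1])))%180 for e in(b[1]-b[0],b[2]-b[1])])
o=np.r_[r[0],0]/1000;o[2]=s['position'][2]+.02;print('offset in tool',M.T@(o-s['position']))
E
```

```text
lug mid [0.5043 0.2541 0.066 ] len 0.03893794387213023 ang 23.13235566448063
nose [[0.5042 0.2543 0.078 ]]
psi 14.719664191227611
212
label ((484.0472412109375, 145.72251892089844), (12.393774032592773, 26.652896881103516), 13.960283279418945) [np.float32(103.96029), np.float32(13.960281)]
offset in tool [-0.01999376 -0.00051892  0.00043569]
```

All checks agree: lug length is 38.9 mm (39 expected), the nose matches the lug midpoint, and port x is 23.1°. The held head is at 104°, which is 81° off. Next I move over the spigot.

>>> arm_command(
  delta_pos=[
    [0,0.3,-0.65],
    [0,0.32,-0.68],
    [0,0.32,-0.68],
    [0,0.32,-0.68],
    [0,0.25,-0.5],
    [0,0,0],
    [0,0,0],
  ],
  rotation=[
    [0.1,0,0.1],
    [0.1,0,0],
    [0,0,0],
    [0,0,0],
    [0,0,0],
    [0,0,0],
    [0,0,0],
  ],
)

```text
clock: 8.1
position: [0.5075, 0.2465, 0.1859]
tool_rot: [-0.486, 1.565, -1.83]
force: [0.0, -0.4, -1.5]
grip_width: 0.0223
```

```bash
python3 to.py .5043 .2542 .15 13.8
```

```text
clk 8.1 pos [0.5075 0.2465 0.1859] psi 13.02 F [ 0.  -0.4 -1.5] w 0.0223 q7 -0.17 
 units d [ 1.194 -0.044 -0.281] rot [-0.13   0.046  0.025]
```

>>> arm_command(
  delta_pos=[
    [0,-0.04,-0.28],
    [0.3,0,0],
    [0.4,0,0],
    [0.4,0,0],
    [0,0,0],
    [0,0,0],
  ],
  rotation=[
    [-0.13,0.04,0],
    [0,0,0],
    [0,0,0],
    [0,0,0],
    [0,0,0],
    [0,0,0],
  ],
)

```text
clock: 8.7
position: [0.5038, 0.2517, 0.1492]
tool_rot: [-1.241, 1.566, -2.573]
force: [0.1, 0.5, -1.8]
grip_width: 0.0222
```

```bash
python3 to.py .5043 .2542 .1158 13.8
```

```text
clk 8.7 pos [0.5038 0.2517 0.1492] psi 13.69 F [ 0.1  0.5 -1.8] w 0.0222 q7 -0.16 
 units d [ 1.113  0.04  -0.079] rot [-0.018  0.014  0.04 ]
```

>>> arm_command(
  delta_pos=[
    [0,0.04,-0.08],
    [0.2,0,0],
    [0.2,0,0],
    [0.2,0,0],
    [0,0,0],
  ],
  rotation=[
    [0,0,0.04],
    [0,0,0],
    [0,0,0],
    [0,0,0],
    [0,0,0],
  ],
)

```text
clock: 9.2
position: [0.5048, 0.2547, 0.1301]
tool_rot: [0.824, 1.569, -0.508]
force: [0.2, 0.2, -0.8]
grip_width: 0.0223
```

```bash
python3 to.py .5043 .2542 .1158 13.8
```

```text
clk 9.2 pos [0.5048 0.2547 0.1301] psi 13.69 F [ 0.2  0.2 -0.8] w 0.0223 q7 -0.15 
 units d [ 0.476 -0.019  0.011] rot [-0.018  0.011 -0.012]
```

>>> arm_command(
  delta_pos=[
    [0.15,0,0],
    [0.15,0,0],
    [0.12,0,0],
    [0.08,0,0],
    [0,0,0],
  ],
  rotation=[
    [0,0,0],
    [0,0,0],
    [0,0,0],
    [0,0,0],
    [0,0,0],
  ],
)

```text
clock: 9.7
position: [0.5051, 0.2551, 0.1159]
tool_rot: [1.738, 1.569, 0.406]
force: [0.0, 0.0, -0.8]
grip_width: 0.0223
```

```bash
python3 to.py .5043 .2542 .1158 13.8
```

```text
clk 9.7 pos [0.5051 0.2551 0.1159] psi 13.68 F [ 0.   0.  -0.8] w 0.0223 q7 -0.15 
 units d [ 0.003 -0.032  0.022] rot [-0.021 -0.003 -0.02 ]
```

>>> arm_command(
  delta_pos=[
    [0.05,-0.03,0.02],
    [0.03,0,0],
    [0,0,0],
  ],
  rotation=[
    [0,0,0],
    [0,0,0],
    [0,0,0],
  ],
)

```text
clock: 10.0
position: [0.5051, 0.2556, 0.116]
tool_rot: [2.126, 1.565, 0.794]
force: [0.5, -0.2, -1.1]
grip_width: 0.022
```

>>> arm_command(
  delta_pos=[
    [0.1,-0.03,0.04],
    [0.06,0,0],
    [0,0,0],
  ],
  rotation=[
    [0,0,0],
    [0,0,0],
    [0,0,0],
  ],
)

```text
clock: 10.3
position: [0.5054, 0.2567, 0.1162]
tool_rot: [2.299, 1.558, 0.967]
force: [-0.0, -0.2, -0.8]
grip_width: 0.0223
```

```bash
python3 to.py .5043 .2542 .1158 13.8
python3 - <<'E'
from h import *
from workcell import monitor,optics
im=optics.grab_frame('wrist');p=optics.camera_params('scene');q=optics.grab_frame('scene')
x,y=proj(p,[[.5043,.2542,.08]])[0].astype(int)
a=cv2.resize(q[y-45:y+45,x-50:x+50],(400,360),interpolation=2);b=cv2.resize(im[130:310,220:420],(400,360))
cv2.imwrite("pics/s5.png",np.hstack([a,b])[:,:,::-1])
E
```

```text
clk 10.3 pos [0.5054 0.2567 0.1162] psi 13.71 F [-0.  -0.2 -0.8] w 0.0223 q7 -0.14 
 units d [ 0.011 -0.055  0.072] rot [-0.014 -0.079 -0.089]
```

View pics/s5.png

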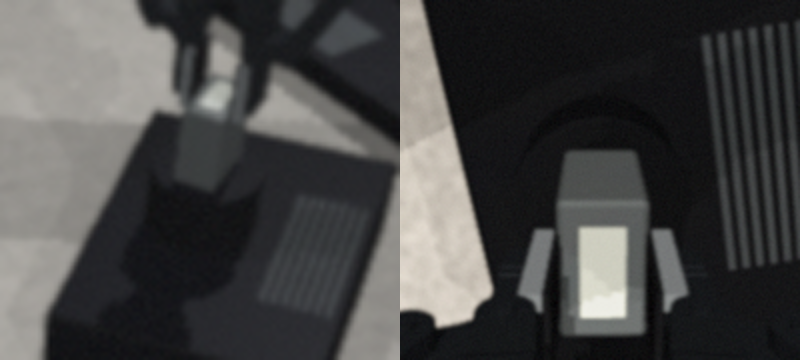

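The head sits down on the box, with the block crosswise. TCP z is 0.116, as predicted for home. Now I correct the slight drift and turn clockwise.

>>> arm_command(
  delta_pos=[
    [0,-0.05,0.07],
    [0,0,0],
    [0,0,0],
    [0,0,0],
    [0,0,0],
    [0,0,0],
    [0,0,0],
  ],
  rotation=[
    [0,-0.08,-0.09],
    [0.4,0,0],
    [0.7,0,0],
    [0.7,0,0],
    [0.7,0,0],
    [0.7,0,0],
    [0,0,0],
  ],
)

```text
clock: 11.1
position: [0.5071, 0.2562, 0.1156]
tool_rot: [2.03, 1.566, 0.351]
force: [-3.0, 0.8, 8.0]
grip_width: 0.0225
```

```bash
python3 to.py .5043 .2542 .1158 -67
```

```text
clk 11.1 pos [0.5071 0.2562 0.1156] psi -6.18 F [-3.   0.8  8. ] w 0.0225 q7 -0.42 
 units d [-0.006 -0.084  0.077] rot [10.137 -0.04  -0.026]
```

>>> arm_command(
  delta_pos=[
    [-0.01,-0.08,0.08],
    [0,0,0],
    [0,0,0],
    [0,0,0],
    [0,0,0],
    [0,0,0],
    [0,0,0],
  ],
  rotation=[
    [0.4,-0.04,-0.03],
    [0.8,0,0],
    [0.8,0,0],
    [0.8,0,0],
    [0.8,0,0],
    [0.8,0,0],
    [0,0,0],
  ],
)

```text
clock: 11.8
position: [0.5068, 0.2548, 0.1156]
tool_rot: [1.728, 1.565, -0.422]
force: [-1.4, -0.0, 7.3]
grip_width: 0.0223
```

```bash
python3 to.py .5043 .2542 .1158 -67
```

```text
clk 11.8 pos [0.5068 0.2548 0.1156] psi -33.21 F [-1.4 -0.   7.3] w 0.0223 q7 -0.79 
 units d [-0.008 -0.059  0.062] rot [ 5.632 -0.024 -0.05 ]
```

>>> arm_command(
  delta_pos=[
    [-0.01,-0.06,0.06],
    [0,0,0],
    [0,0,0],
    [0,0,0],
    [0,0,0],
    [0,0,0],
    [0,0,0],
    [0,0,0],
  ],
  rotation=[
    [0.6,-0.02,-0.05],
    [0.8,0,0],
    [0.8,0,0],
    [0.8,0,0],
    [0.8,0,0],
    [0.8,0,0],
    [0.7,0,0],
    [0,0,0],
  ],
)

```text
clock: 12.6
position: [0.5073, 0.2537, 0.1156]
tool_rot: [2.14, 1.565, -0.572]
force: [-0.5, 1.7, 7.8]
grip_width: 0.022
```

```bash
python3 to.py .5043 .2542 .1158 -67
```

```text
clk 12.6 pos [0.5073 0.2537 0.1156] psi -65.43 F [-0.5  1.7  7.8] w 0.022 q7 -1.22 
 units d [-0.007 -0.057  0.085] rot [ 0.261 -0.029 -0.045]
```

>>> arm_command(
  delta_pos=[
    [-0.01,-0.05,0.08],
    [0,0,0],
    [0,0,0],
  ],
  rotation=[
    [0.25,0,-0.04],
    [0,0,0],
    [0,0,0],
  ],
)

```text
clock: 12.9
position: [0.5055, 0.2538, 0.1158]
tool_rot: [2.701, 1.566, -0.034]
force: [0.2, 2.0, 5.7]
grip_width: 0.0221
```

>>> arm_command(
  delta_pos=[
    [0,0,0],
    [0,0,0],
    [0,0,0],
    [0,0,0],
    [0,0,0],
    [0,0,0],
    [0,0,0],
  ],
  rotation=[
    [0,0,0],
    [0,0,0],
    [0,0,0],
    [0,0,0],
    [0,0,0],
    [0,0,0],
    [0,0,0],
  ],
  gripper=-1,
)

```text
clock: 13.6
position: [0.5045, 0.2533, 0.1146]
tool_rot: [2.035, 1.568, -0.697]
force: [0.9, -0.3, 0.4]
grip_width: 0.0854
```

>>> arm_command(
  delta_pos=[
    [-0.3,0,0],
    [-0.6,0,0],
    [-0.8,0,0],
    [-0.8,0,0],
    [-0.8,0,0],
    [-0.6,0,0],
    [0,0,0],
    [0,0,0],
  ],
  rotation=[
    [0,0,0],
    [0,0,0],
    [0,0,0],
    [0,0,0],
    [0,0,0],
    [0,0,0],
    [0,0,0],
    [0,0,0],
  ],
)

```text
clock: 14.4
position: [0.5042, 0.2526, 0.2399]
tool_rot: [2.204, 1.568, -0.529]
force: [0.6, -0.2, -1.2]
grip_width: 0.0852
```

```bash
python3 to.py .5043 .2542 .1158 -67
python3 - <<'E'
from h import *;import pickle
from workcell import monitor,optics
p=optics.camera_params('wrist');im=optics.grab_frame('wrist');ps=optics.camera_params('scene');q=optics.grab_frame('scene')
pickle.dump((im,p,q,ps),open("f.pkl","wb"))
x,y=proj(ps,[[.5043,.2542,.08]])[0].astype(int)
a=cv2.resize(q[y-45:y+45,x-45:x+45],(320,400)[:1]*2,interpolation=2)
b=cv2.resize(im,(480,300));C=np.zeros((320,800,3),np.uint8);C[:,:320]=a;C[:300,320:]=b
cv2.imwrite("pics/f.png",C[:,:,::-1])
g=cv2.resize(im,None,fx=4,fy=4,interpolation=2).max(2);u=proj(p,[[.5043,.2542,.136]])[0];print(u)
m=np.zeros_like(g);x,y=(u*4).astype(int);y0=max(0,y-140);x0=x-140;m[y0:y+140,x0:x+140]=g[y0:y+140,x0:x+140]>150
c=max(cv2.findContours(m,0,2)[0],key=cv2.contourArea).reshape(-1,2)
Y=onplane(p,(c+.5)/4-.5,.136);r=cv2.minAreaRect(Y[:,:2].astype(np.float32)*1000);bb=cv2.boxPoints(r)
print(r,[np.degrees(np.arctan2(*e[::-1]))%180 for e in(bb[1]-bb[0],bb[2]-bb[1])])
E
```

```text
clk 14.4 pos [0.5042 0.2526 0.2399] psi -66.6 F [ 0.6 -0.2 -1.2] w 0.0852 q7 -1.35 
 units d [ 4.138 -0.059 -0.016] rot [ 0.067 -0.019 -0.025]
[319.62225113 201.82398667]
((477.2984313964844, 243.25146484375), (11.169157028198242, 68.16706848144531), 23.301105499267578) [np.float32(113.30108), np.float32(23.30104)]
```

View pics/f.png

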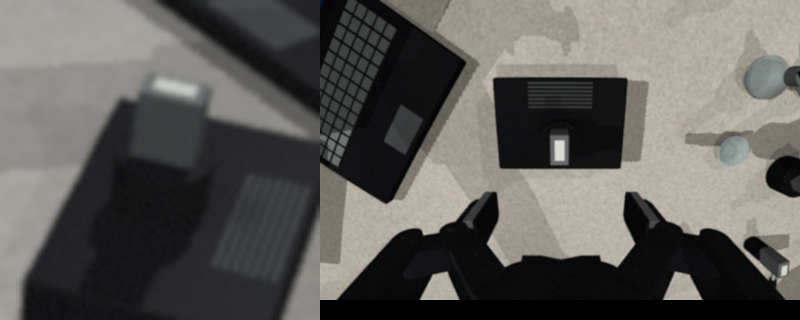

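The final view shows the head upright on the spigot. Its label is at about (319,200), against a predicted (319.6,201.8), and the block lies along the lugs. The fingers are clear. The last mask merged with the bench, so I'm remeasuring with a tighter one and then handing in.

```bash
python3 - <<'E'
from h import *;import pickle
from workcell import bot
im,p,_,_=pickle.load(open("f.pkl","rb"))
x0,y0=305,180;g=cv2.resize(im[y0:221,x0:335],None,fx=8,fy=8,interpolation=2).max(2)
c=max(cv2.findContours((g>160).astype(np.uint8),0,2)[0],key=cv2.contourArea).reshape(-1,2)
Y=onplane(p,(c+.5)/8-.5+[x0,y0],.136);r=cv2.minAreaRect(Y[:,:2].astype(np.float32)*1000);b=cv2.boxPoints(r)
e=max(b[1]-b[0],b[2]-b[1],key=np.linalg.norm);a=np.degrees(np.arctan2(e[1],e[0]))%180;off=np.hypot(r[0][0]-504.3,r[0][1]-254.2)
print(r,a,off)
if abs(a-23)<12 and off<5 and 23<max(r[1])<30: print(bot.job_done())
E
```

```text
((505.1412048339844, 255.19549560546875), (26.8128662109375, 12.813636779785156), 23.611713409423828) 23.611696 1.3033177176829434
the job is handed in; nothing more can be done
None
```

I picked the black head with the 62 mm collar (measured 61.5 mm; the pink look-alikes were left alone) and set it over the spigot about 81° off the lugs. I turned it about 80° clockwise, let go, moved the gripper up clear and handed the job in at about 14.5 s of the 42 s allowed.

- **Position:** the last wrist picture puts the head 1.3 mm from the spigot axis, with its block at 23.6° against the lugs' 23.1°.
- **Height:** I judged this from the gripper, not a separate measurement. It sat at z = 0.116 m when the head was home, against 0.1158 m expected.
- **Checks that disagreed:**
  - The grip width read 22.3 mm on the 24 mm block, but the grip held.
  - Early low-contrast masks from the top and wrist cameras gave about 7° for the lug line, and the first scene-camera block fit was wrong. I replaced these with the close-up wrist measurement.
  - The first final-check mask merged with the bench, so I redid it.
- **Force:** the highest reading I saw at the end of a move was about 8 N, upward while turning.

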